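# Seat the new cartridge of the worktop water filter and hold it home

### The arm

A 7-joint arm with a two-finger parallel gripper is mounted at the origin on a cart in front of the work surface, level with it; the furniture and walls round the work are solid. World frame = base frame: x ahead of the robot, y to its left, z up, the work surface at z = 0. Lengths are in m, angles in rad, forces in N, time in s.
With the tool pointing down it reaches from about 0.4 to 0.85 m from the base axis. Payload 4.5 kg.
Tool frame: the origin (TCP) lies on the centre line of the jaws, within the pads' length; the fingertips stand ahead of it and the grasp point (between the pads) lies 6 mm ahead of it (r.tcp_to_tips is the x of the fingertips in the tool frame, in m); x points along the fingers, y is the direction in which the jaws open and shut, and the axes are right-handed (so a half turn about x gives the same grasp; the last joint's range is limited). The gripper opens to 88 mm and grips with 3 to 60 N. Pads are 18 mm wide; open, the fingers measure 123 mm over their backs; the gripper's body (75 mm by 187 mm) begins 45 mm behind the grasp point.
Start: joints at [1.24, 0.689, -0.195, 1.565, 0.157, 0.902, -0.215], TCP at [0.223, -0.584, 0.235] pointing down, gripper open.
Joint ranges: [-3.01, 3.01], [-0.46, 2.08], [-1.47, 1.51], [0.13, 2.56], [-1, 4.14], [0.04, 2.09], [-2.66, 2.66]. Speed limits (rad/s): [2.57, 2.57, 3.14, 3.14, 3.14, 3.14, 3.14].

### API

Orientations are given as a unit quaternion [x, y, z, w].
In Python, from plant import r gives the robot as it stands.
- The arm moves only by the tool play_rows, never from a script. Its argument "targets" is a list of rows, each a list of 3 entries, a list of its own where there are three numbers: the turn, a rotation vector about the world's x, y, z in rad, then the shift along the world's x, y, z in units of 40 mm (1.0 is 40 mm), then the closure in counts, from 0 (fully open) to 255 (shut). A call has 1 to 5 rows; each row shifts and turns the commanded pose from where the row before left it; what a row does not reach is not made up. A row lasts 1/10 s, in which the tool goes at most 50 mm and 8.59 degrees, less where a joint would pass 70% of its speed; a pose out of reach is approached as far as the arm can. A call is refused whole if a number of a shift passes 1 or a number of a turn 0.15, either way. A call with a gripper value outside its range is refused whole. The fingers move at their own pace and stop on an object; "newtons" is the grip in N (left out, the last holds). Time passes only in rows, so rows that do not move let the fingers close. It gives the time, the measured TCP pose, the force and the opening at its end, in the units of the state.
- r.get_state(): the state, without advancing time (a new reading comes with each control period).
- r.snapshot(name): name is "scene" or "top"; returns a dict with "color" (420x560x3 uint8, red, green, blue), "fx", "fy", "cx", "cy" (pixels), "cam_to_world" (4x4, takes a point from camera to world coordinates). Camera axes: x right, y up, looking along -z (the intrinsics and any distortion apply to the point x, -y, -z); pixel columns grow to the right and rows downward; lengths in m; the calibration is good to about 2 mm. A picture is of the moment at which its call begins. There is no depth.
- r.finish_job(): hands the job in, once; it reports no verdict.
The state is a dict: "clock": time; "q": joint angles; "qd": joint speeds; "joint_torque": joint torques, N m; "tool_pos": TCP position; "eef_rot": TCP orientation; "contact_force": force on the tool from outside, world axes, zero at the start; "moment": the same for the moment, N m; "opening": opening from 0.0 (shut) to 1.0 (fully open).
Only numpy, scipy, OpenCV 4.12 (cv2) and the standard library are available. Lean on these libraries where they do the work, as an engineer would, in place of code of your own. Each camera call takes 0.05 s, during which the arm holds its last target.

### The job

A new cartridge stands in the worktop water filter, but its keyways are not yet over the pins. Lift the lid off the filter by its black knob and set it down the right way up on the round cork mat, then turn the blue knurled collar until its hidden keyways drop over the pins and push it fully home against the valve spring. Finish while still gripping or pressing the collar fully home, so that the retaining clip can be fitted, and leave the mug and the clip where they are.

Things in the scene. Friction and masses are not known exactly. Their poses are not given: they have to be found in the camera images.
- filter_unit: The water filter: white round housing with a steel band, 124 mm across and 125 mm high, fixed to the worktop. Origin: centre of its underside, on the worktop; z up. A steel tap and spout reach out 125 mm from the axis towards its -x, up to 134 mm high.
- deck (a point): Centre of the housing's flat top (the deck), 125 mm above the worktop, on the axis of the bore in which the cartridge stands. On the deck: a lip 3 mm high, 100 mm across, that centres the lid, and two clip lugs 6 mm high, 41 mm from the axis towards the unit's +y and -y. Three key pins are hidden in the bore.
- filter_lid: The filter's lid: a steel dome, open below, 112 mm across and 66 mm high, with a black round knob on its top; about 200 g. It lies loose on the deck over the collar (origin 125 mm above the worktop). Origin: centre of its lower rim; z up. It must rise at least 60 mm to clear the collar.
- lid_knob (a point): Middle of the grip of the lid's knob, 86 mm above the lid's lower rim. The head of the knob is 28 mm in diameter and spans 77 to 97 mm above the rim; a narrower neck joins it to the crown of the dome at 66 mm.
- cartridge: Filter cartridge, 220 g, loose in the bore with 2 mm of play: a thin flange 62 mm across (0 to 4 mm above the origin) that carries a blue knurled collar. Origin: centre of the flange's underside, at first 10 mm above the deck, on a sprung valve; if pushed down 0.5 mm it stops on the pins. Home: flange flat on the deck, 10 mm lower. z up.
- collar_grip (a point): Point on the axis of the knurled collar, 32 mm above the flange's underside. Collar: 54 mm in diameter, 4 to 44 mm above that underside. Its 3 hidden keyways meet the 3 pins after a clockwise turn (from above) of 20 to 77 degrees, never the same, with 6 degrees of play each way: push lightly (6 to 10 N) at every 5 degrees or all along. If it gives only 1 to 4 mm, turn on a few degrees.
- valve (a point): Top of the hidden sprung valve in the bore, under the cartridge, when the cartridge is up (80 mm above the worktop). With the keyways over the pins it lets the cartridge down 10 mm; it pushes up with 4.5 N at the top and 9 N at home, so a collar let go rises again: 10 to 20 N of push holds it home.
- cork_mat: Round cork mat, 184 mm across and 8 mm thick, fixed flat on the worktop. Origin: centre of its underside; its top is 8 mm above the worktop.
- mug_1: Green and white mug, 78 mm across, 101 mm high, standing to the rear left. Origin: centre of its underside. Not to be moved.
- clip: Steel wire retaining clip, U-shaped, about 68 x 66 mm of 4 mm wire, lying on the worktop behind the work. Origin: its centre on the worktop. Not to be moved.
Mind the look-alikes: they are no part of the job. What is shaped like the filter_lid but yellow is not meant.

How it is judged:
On the way, in this order (a step that is already met when the one before it is completed fails the run):
1. the lid stands the right way up on the cork mat, let go (horizontal distance between filter_lid and cork_mat below 0.036 m and z of filter_lid in the frame of cork_mat below 0.0115 m and angle between filter_lid's own z axis and vertical below 0.06 rad and contact force between the fingers and filter_lid below 0.3 N and linear speed of filter_lid below 0.03 m/s), for 0.2 s.
2. the keyways have dropped over the pins: the collar's flange is less than 5 mm above the deck (z of cartridge in the frame of filter_unit below 0.13 m and angle between cartridge's own z axis and vertical below 0.12 rad), for 0.1 s.
At the end, for the whole second after the job is handed in: The lid stands upright on the cork mat, its centre within 36 mm of the mat's, untouched; the cartridge is pushed home (flange within 1.7 mm of the deck, upright within 3.4 degrees) and the fingers still press or grip it with at least 2 N; mug and clip are within 20 mm of where they were (all of step 1 and z of cartridge in the frame of filter_unit between 0.122 and 0.1267 m and angle between cartridge's own z axis and vertical below 0.06 rad and horizontal distance between cartridge and filter_unit below 0.006 m and contact force between the fingers and cartridge above 2 N and linear speed of cartridge below 0.02 m/s and distance of each of mug_1, clip from where it was at the start of the episode below 0.02 m); the arm keeps its last pose, push and grip.
It fails at once if the mug is knocked (moved more than 30 mm) (distance of mug_1 from where it was at the start of the episode above 0.03 m).
It fails at once if the retaining clip is shoved away (moved more than 30 mm) (distance of clip from where it was at the start of the episode above 0.03 m).
It also fails if it takes over 51 s, if anything falls off the work surface, if the arm or the gripper's body presses on something with over 40 N, if the wrist force passes 120 N, or if a joint passes its speed limit or range.

## Working session

There is one attempt and no reset: what is moved stays moved. The work goes in short steps, Python scripts to look and compute and a tool call to move; the robot and the scene stay as the last step left them, time stands still between calls to the robot, and variables do not carry over. Pictures are saved under pics/ and viewed, and the job is handed in when it is done.

Besides the shell and the picture viewer there is one more tool, called after ">>>" as name(argument=value, ...), one argument or row to a line, values as JSON. play_rows: Moves the arm, as the interface text tells. Its arguments: {"type":"object","properties":{"targets":{"type":"array","items":{"type":"array"}},"newtons":{"type":"number"}},"required":["targets"]}

```bash
mkdir -p pics
python3 - <<'E'
from plant import r
import cv2,numpy as np
print(r.get_state(), r.tcp_to_tips)
for n in("scene","top"):
    s=r.snapshot(n); cv2.imwrite(f"pics/{n}0.png",s["color"][:,:,::-1]); np.savez(f"{n}0.npz",**s)
    print(n,s["fx"],s["fy"],s["cx"],s["cy"],np.round(s["cam_to_world"],4).tolist(),[k for k in s])
E
```

```text
{'clock': 0.0, 'q': array([ 1.23976314,  0.68996785, -0.19451772,  1.56635449,  0.15732807,
        0.90248408, -0.21510669]), 'qd': array([ 0.00127429,  0.00132821, -0.00038544,  0.0014195 ,  0.00128443,
        0.00074667, -0.00036612]), 'joint_torque': array([ 8.69095693e-04, -5.27551067e+01, -1.26673244e+00, -1.53427148e+01,
       -5.26507292e-02,  6.59344296e-03,  1.63480167e-04]), 'tool_pos': array([ 0.22271662, -0.5832871 ,  0.23421741]), 'eef_rot': array([-0.69519893, -0.12892877,  0.69553694, -0.12768784]), 'contact_force': array([-0.27319366, -0.19041734,  1.23627843]), 'moment': array([0.04603284, 0.03659303, 0.07089317]), 'opening': 1.002820461798545} 0.025
scene 423.4126477904651 423.4126477904651 280.4125222274666 212.9715016033912 [[0.8383, 0.3782, -0.3927, 0.1897], [-0.5451, 0.6, -0.5856, -0.3052], [0.0141, 0.705, 0.7091, 0.761], [0.0, 0.0, 0.0, 1.0]] ['color', 'fx', 'fy', 'cx', 'cy', 'cam_to_world']
top 380.41982785233984 380.41982785233984 287.21893609760883 208.70013160145714 [[-0.0213, 0.991, -0.1323, 0.4234], [-0.9996, -0.0236, -0.016, 0.1722], [-0.019, 0.1319, 0.9911, 1.007], [0.0, 0.0, 0.0, 1.0]] ['color', 'fx', 'fy', 'cx', 'cy', 'cam_to_world']
```

View pics/scene0.png

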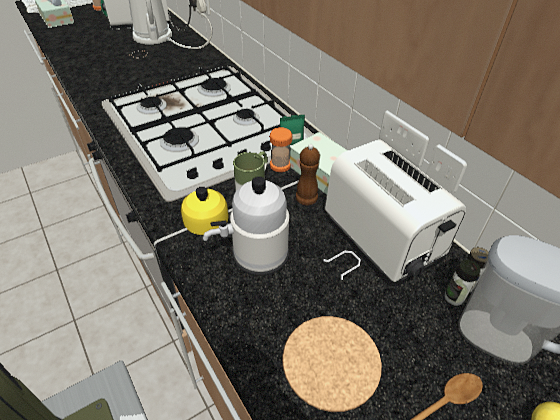

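View pics/top0.png

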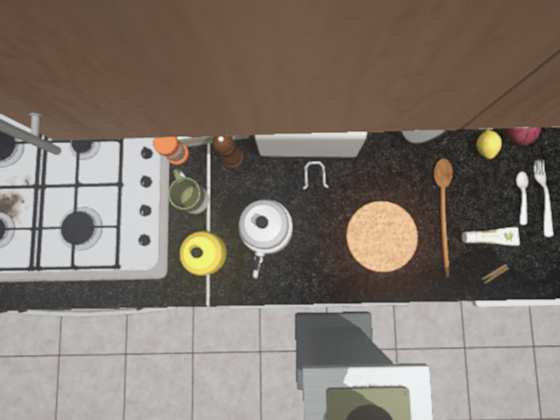

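Black knobs that could be confused: the steel lid's at scene (259,186) / top (262,221), and the yellow look-alike's at scene (202,193) / top (197,252). I choose the steel one, which stands on the white housing with the tap. Next I take a close crop and measure.

```bash
cat > h.py <<'E'
import numpy as np,cv2
def ray(s,u,v):
    T=np.array(s["cam_to_world"]); d=np.array([(u-s["cx"])/s["fx"],-(v-s["cy"])/s["fy"],-1.0])
    d=T[:3,:3]@d; return T[:3,3],d/np.linalg.norm(d)
def onplane(s,u,v,z):
    o,d=ray(s,u,v); return o+d*(z-o[2])/d[2]
def proj(s,p):
    T=np.array(s["cam_to_world"]); c=T[:3,:3].T@(np.array(p)-T[:3,3])
    return float(s["cx"]+s["fx"]*c[0]/-c[2]), float(s["cy"]-s["fy"]*c[1]/-c[2])
def tri(a,b):
    (o1,d1),(o2,d2)=a,b
    A=np.stack([d1,-d2],1); t=np.linalg.lstsq(A,o2-o1,rcond=None)[0]
    p,q=o1+d1*t[0],o2+d2*t[1]; return (p+q)/2,np.linalg.norm(p-q)
def blob(mask,x0,y0,x1,y1):
    m=np.zeros_like(mask,dtype=np.uint8); m[y0:y1,x0:x1]=mask[y0:y1,x0:x1]
    n,l,st,c=cv2.connectedComponentsWithStats(m); i=1+st[1:,4].argmax(); return c[i],st[i]
E
python3 - <<'E'
from h import *
sc=dict(np.load("scene0.npz"));tp=dict(np.load("top0.npz"))
ks,a=blob(sc["color"].max(2)<70,245,170,272,200); kt,b=blob(tp["color"].max(2)<70,248,210,275,232)
print(ks,a,kt,b, tri(ray(sc,*ks),ray(tp,*kt)))
def hsv(s): return cv2.cvtColor(s["color"],cv2.COLOR_RGB2HSV)
for n,s,bx in(("s",sc,(270,300,400,415)),("t",tp,(335,190,430,285))):
    h=hsv(s); m=(h[...,0]<22)&(h[...,1]>60)&(h[...,2]>120); c,st=blob(m,*bx); 
    cs,_=cv2.findContours((m.astype(np.uint8)),cv2.RETR_EXTERNAL,cv2.CHAIN_APPROX_NONE)
    cs=[k for k in cs if abs(k[:,0,:].mean(0)-c).max()<8 and len(k)>60]; P=np.array([onplane(s,u,v,.008) for u,v in cs[0][:,0,:]])
    (x,y),rad=cv2.minEnclosingCircle(P[:,:2].astype(np.float32)); print(n,c,st,onplane(s,*c,.008),x,y,rad)
c=sc["color"][150:300,180:330,::-1]; d=tp["color"][170:290,150:330,::-1]
o=np.zeros((500,800,3),np.uint8); c=cv2.resize(c,(400,400));d=cv2.resize(d,(400,267)); o[:400,:400]=c;o[:267,400:]=d
cv2.imwrite("pics/crop0.png",o)
E
```

```text
[261.16027875 181.42508711] [252 170  20  24 287] [258.5  225.25] [257 224   4   3   4] (array([0.50173425, 0.24255266, 0.21453878]), np.float64(0.013847603991423714))
s [331.67548501 363.46086013] [ 283  316   99   96 7371] [ 0.47249008 -0.06438382  0.008     ] 0.4763728976249695 -0.05805914103984833 0.09326622635126114
t [381.7517888  236.14951887] [ 346  201   72   72 4053] [ 0.47849544 -0.05703954  0.008     ] 0.4796507954597473 -0.0567382387816906 0.09388517588376999
```

View pics/crop0.png

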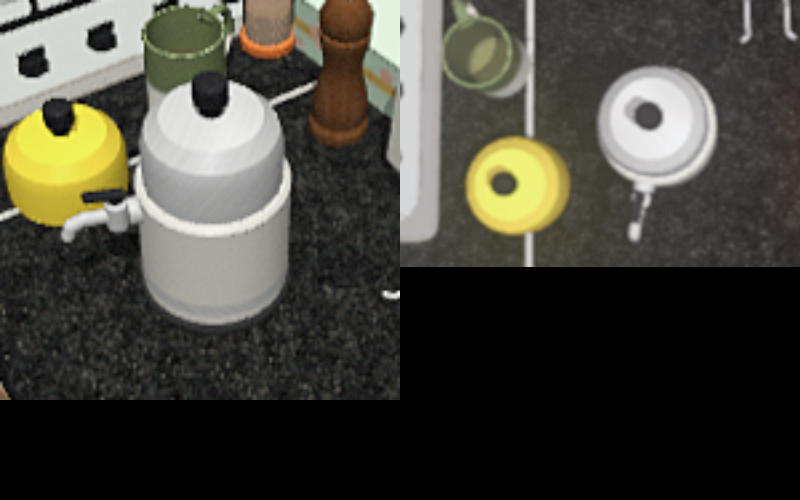

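The crop shows the steel dome with its black knob on the white housing with the tap: that is the lid to take. The yellow one stands alone to its left. My knob mask was poor, so I redo it.

Run:
```python
from h import *
sc=dict(np.load("scene0.npz"));tp=dict(np.load("top0.npz"))
print(sc["color"].max(2)[174:202:2,246:274:2]); print(tp["color"].max(2)[212:232:1,252:272:1])
ks,a=blob(sc["color"].max(2)<45,250,172,269,198); kt,b=blob(tp["color"].max(2)<110,252,212,272,231)
print(ks,a,kt,b, tri(ray(sc,*ks),ray(tp,*kt)),onplane(sc,*ks,.212),onplane(tp,*kt,.22))
# housing deck edge / lid outline in top: lid rim & housing circle fits
h=cv2.cvtColor(tp["color"],cv2.COLOR_RGB2HSV); m=((h[...,2]>120)&(h[...,1]<50)).astype(np.uint8)
c,st=blob(m,232,195,300,256);print("housing top",c,st,onplane(tp,*c,.125))
h=cv2.cvtColor(sc["color"],cv2.COLOR_RGB2HSV); m=((h[...,2]>110)&(h[...,1]<50)).astype(np.uint8)
c,st=blob(m,228,170,294,275);print("housing sc",c,st)
```

```text
[[ 97 101 104  99  98  95  84  83  78  53  35  39  44  58]
 [ 97  99 101  99  98  81  74  66  69  68  37  53  35  39]
 [ 99  98  98  86  50  42  45  45  44  66  36  27  31  53]
 [ 91  92  91  24  47  48  43  49  46  36 178  22  27  38]
 [128 204 238   5  45  50  46  50  45  18 247 238 200  72]
 [226 221 229   0  31  46  59  49  40   8 247 220 225 233]
 [221 222 230   0  22  32  33  28  23  10 217 224 223 221]
 [222 223 227 117  21  30  33  25  23  12 248 222 225 219]
 [219 223 223 209  71  35  32  30  19 151 236 224 226 222]
 [222 224 223 229 130   2  15  17  12 223 231 229 227 225]
 [223 224 224 226 233 205 169 176 219 236 230 231 228 227]
 [226 225 223 229 224 230 234 234 232 233 232 231 229 231]
 [227 225 225 228 225 230 230 230 233 234 235 232 232 231]
 [226 224 229 226 226 231 231 233 236 235 236 234 237 232]]
[[235 236 235 233 233 233 236 238 237 235 235 234 234 234 232 230 230 230
  229 229]
 [236 234 223 209 204 206 217 232 237 239 238 236 235 234 233 232 231 230
  230 229]
 [234 224 201 185 182 184 191 205 217 231 234 234 234 235 235 234 232 232
  231 230]
 [225 203 184 179 
[... 1146 characters left out ...]
29 239 241 240
  239 240]
 [231 232 232 233 235 235 233 228 226 223 224 227 229 233 237 238 238 239
  240 240]
 [231 232 231 232 233 234 235 235 235 236 237 239 239 239 238 237 237 239
  240 241]
 [232 232 232 232 233 233 234 236 235 235 236 237 239 239 239 238 237 238
  240 240]]
[259.50331126 184.47682119] [252 172  17  22 151] [261.28828829 221.68468468] [256 216  12  12 111] (array([0.50402246, 0.24029714, 0.20777071]), np.float64(0.0007905980417208668)) [0.501978   0.23596542 0.212     ] [0.50244129 0.23943246 0.22      ]
housing top [265.59785523 226.91420912] [ 239  200   54   56 2238] [0.49953388 0.23766128 0.125     ]
housing sc [259.20629605 226.25094887] [ 228  180   66   92 4479]
```

```bash
cat > st.py <<'E'
from plant import r
import numpy as np
from scipy.spatial.transform import Rotation as R
def show():
    s=r.get_state(); M=R.from_quat(s["eef_rot"]).as_matrix()
    print("t",round(s["clock"],2),"tcp",np.round(s["tool_pos"],4),"x",np.round(M[:,0],3),"y",np.round(M[:,1],3),"yaw",round(np.degrees(np.arctan2(M[1,1],M[0,1])),1),"q",np.round(s["q"],2),"F",np.round(s["contact_force"],1),"open",round(s["opening"],3))
    return s
if __name__=="__main__": show()
E
python3 st.py
python3 - <<'E'
from h import *
tp=dict(np.load("top0.npz"));sc=dict(np.load("scene0.npz"))
for n,u,v,z in(("mug",185,190,.1),("clip",316,175,0),("mill",231,150,.1),("toasterfront",312,157,.15),("yellow knob",197,252,.095),("tap end",256,274,.1)): print(n,onplane(tp,u,v,z))
E
```

```text
t 0.1 tcp [ 0.2227 -0.5834  0.2343] x [-0.001  0.001 -1.   ] y [ 0.357 -0.934 -0.002] yaw -69.1 q [ 1.24  0.69 -0.19  1.57  0.16  0.9  -0.22] F [ 0.4 -0.2  0.1] open 0.999
mug [0.59626517 0.43466344 0.1       ]
clip [0.64765106 0.10883966 0.        ]
mill [0.69356139 0.32220691 0.1       ]
toasterfront [0.65694104 0.1261771  0.15      ]
yellow knob [0.44570408 0.40508247 0.095     ]
tap end [0.39103197 0.26368394 0.1       ]
```

>>> play_rows(
  targets=[
    [[0,0,0.075],[0.7,0.95,0.17],0],
    [[0,0,0.075],[0.7,0.95,0.17],0],
    [[0,0,0.075],[0.7,0.95,0.17],0],
    [[0,0,0.075],[0.7,0.95,0.17],0],
    [[0,0,0.075],[0.7,0.95,0.17],0],
  ],
)

```text
clock: 0.6
tool_pos: [0.3636, -0.3921, 0.2691]
eef_rot: [-0.659, -0.257, 0.659, -0.256]
contact_force: [0.3, 0.2, 0.3]
opening: 1.0
```

>>> play_rows(
  targets=[
    [[0,0,0.075],[0.7,0.95,0.17],0],
    [[0,0,0.075],[0.7,0.95,0.17],0],
    [[0,0,0.075],[0.7,0.95,0.17],0],
    [[0,0,0.075],[0.7,0.95,0.17],0],
    [[0,0,0.075],[0.7,0.95,0.17],0],
  ],
)

```text
clock: 1.1
tool_pos: [0.5036, -0.2022, 0.3031]
eef_rot: [-0.599, -0.375, 0.6, -0.375]
contact_force: [0.5, -0.2, 0.5]
opening: 1.001
```

```bash
python3 st.py
```

```text
t 1.1 tcp [ 0.5036 -0.2022  0.3031] x [-0.001 -0.    -1.   ] y [ 0.899 -0.438 -0.001] yaw -26.0 q [ 0.56  0.52 -0.42  1.72  0.25  0.96 -0.41] F [ 0.5 -0.2  0.5] open 1.001
```

>>> play_rows(
  targets=[
    [[0,0,0.075],[0,0.92,0],0],
    [[0,0,0.075],[0,0.92,0],0],
    [[0,0,0.075],[0,0.92,0],0],
    [[0,0,0.075],[0,0.92,0],0],
    [[0,0,0.075],[0,0.92,0],0],
  ],
)

```text
clock: 1.6
tool_pos: [0.5025, -0.0186, 0.3028]
eef_rot: [-0.519, -0.48, 0.519, -0.48]
contact_force: [0.5, -0.3, 0.3]
opening: 1.0
```

>>> play_rows(
  targets=[
    [[0,0,0.075],[0,0.92,0],0],
    [[0,0,0.075],[0,0.92,0],0],
    [[0,0,0.075],[0,0.92,0],0],
    [[0,0,0.075],[0,0.92,0],0],
    [[0,0,0.075],[0,0.92,0],0],
  ],
)

```text
clock: 2.1
tool_pos: [0.5026, 0.1653, 0.3028]
eef_rot: [0.42, 0.568, -0.421, 0.568]
contact_force: [0.2, 0.5, 0.2]
opening: 0.999
```

>>> play_rows(
  targets=[
    [[0,0,0.075],[0,0.9,0],0],
    [[0,0,0.075],[0,0.9,0],0],
    [[0,0,0],[0,0,0],0],
  ],
)

```text
clock: 2.4
tool_pos: [0.5013, 0.2424, 0.3031]
eef_rot: [0.376, 0.601, -0.373, 0.598]
contact_force: [-0.5, -0.7, -0.5]
opening: 0.997
```

Run:
```python
from st import *
import cv2
show()
for n in("scene","top"):
    s=r.snapshot(n); cv2.imwrite(f"pics/{n}1.png",s["color"][:,:,::-1])
a=cv2.imread("pics/scene1.png")[120:290,160:330];b=cv2.imread("pics/top1.png")[150:300,170:340]
cv2.imwrite("pics/c1.png",np.hstack([cv2.resize(a,(400,400)),cv2.resize(b,(400,400))]))
```

```text
t 2.4 tcp [0.5013 0.2424 0.3031] x [-0.001  0.005 -1.   ] y [0.899 0.438 0.002] yaw 26.0 q [-0.13  0.58 -0.67  1.67  0.4   1.03 -0.48] F [-0.5 -0.7 -0.5] open 0.997
```

View pics/c1.png

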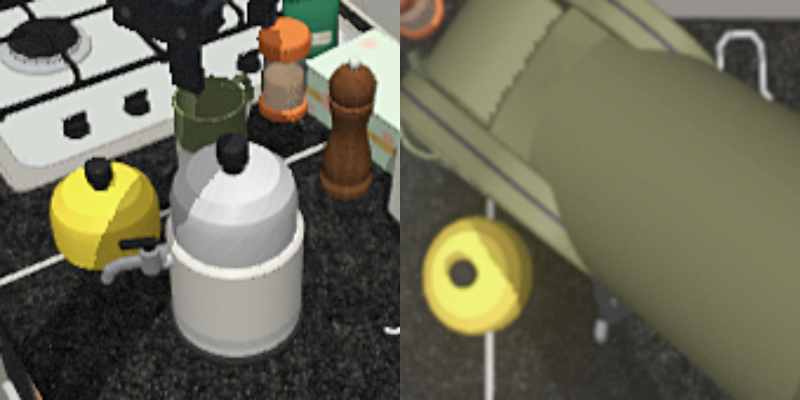

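>>> play_rows(
  targets=[
    [[0,0,0],[0,-0.1,-0.7],0],
    [[0,0,0],[0,0,-0.7],0],
    [[0,0,0],[0,0,-0.5],0],
    [[0,0,0],[0,0,-0.25],0],
    [[0,0,0],[0,0,0],0],
  ],
)

```text
clock: 3.0
tool_pos: [0.5027, 0.2302, 0.2159]
eef_rot: [0.377, 0.598, -0.379, 0.597]
contact_force: [-0.3, 0.1, -0.2]
opening: 0.997
```

Run:
```python
from st import *
import cv2
show()
s=r.snapshot("scene"); cv2.imwrite("pics/c2.png",cv2.resize(s["color"][120:290,160:330,::-1],(500,500)))
```

```text
t 3.0 tcp [0.5027 0.2302 0.2159] x [-0.002 -0.002 -1.   ] y [ 0.904  0.428 -0.003] yaw 25.3 q [-0.16  0.67 -0.61  1.79  0.5   0.84 -0.56] F [-0.3  0.1 -0.2] open 0.997
```

View pics/c2.png

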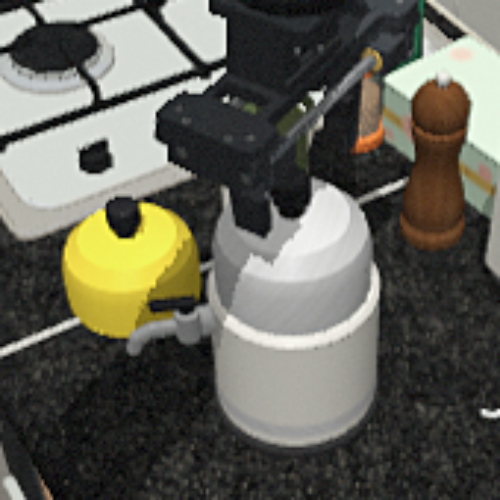

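The knob, at crop (292,195), is between the fingers. TCP y is 8 mm short, so I correct that and close.

>>> play_rows(
  targets=[
    [[0,0,0],[0,0.2,0],0],
    [[0,0,0],[0,0,0],60],
    [[0,0,0],[0,0,0],140],
    [[0,0,0],[0,0,0],255],
    [[0,0,0],[0,0,0],255],
  ],
  newtons=25,
)

```text
clock: 3.55
tool_pos: [0.5031, 0.24, 0.2173]
eef_rot: [0.378, 0.598, -0.378, 0.598]
contact_force: [-0.9, 0.8, -0.9]
opening: 0.658
```

>>> play_rows(
  targets=[
    [[0,0,0],[0,0,0],255],
    [[0,0,0],[0,0,0],255],
    [[0,0,0],[0,0,0],255],
    [[0,0,0],[0,0,0],255],
    [[0,0,0],[0,0,0],255],
  ],
)

```text
clock: 4.05
tool_pos: [0.5023, 0.2398, 0.2176]
eef_rot: [0.377, 0.598, -0.378, 0.598]
contact_force: [-4.2, -3.9, 16.7]
opening: 0.209
```

```bash
python3 st.py
```

```text
t 4.05 tcp [0.5023 0.2398 0.2176] x [-0.001 -0.001 -1.   ] y [ 0.903  0.429 -0.001] yaw 25.4 q [-0.17  0.68 -0.61  1.78  0.5   0.84 -0.57] F [-4.2 -3.9 16.7] open 0.209
```

>>> play_rows(
  targets=[
    [[0,0,0],[0,0,0],255],
    [[0,0,0],[0,0,0],255],
  ],
)

```text
clock: 4.25
tool_pos: [0.5031, 0.2407, 0.2188]
eef_rot: [0.378, 0.597, -0.377, 0.598]
contact_force: [-2.2, -1.3, 12.1]
opening: 0.027
```

Run:
```python
from st import *
import cv2
show()
s=r.snapshot("scene"); cv2.imwrite("pics/c3.png",cv2.resize(s["color"][130:250,190:310,::-1],(600,600),interpolation=cv2.INTER_CUBIC))
```

```text
t 4.25 tcp [0.5031 0.2407 0.2188] x [ 0.002  0.001 -1.   ] y [0.903 0.43  0.002] yaw 25.5 q [-0.17  0.68 -0.61  1.78  0.5   0.84 -0.57] F [-2.2 -1.3 12.1] open 0.027
```

View pics/c3.png

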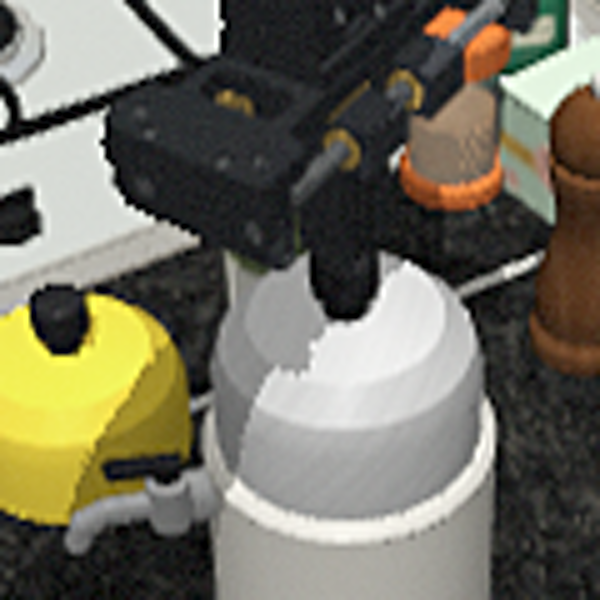

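Run:
```python
from h import *
sc=dict(np.load("scene0.npz"));tp=dict(np.load("top0.npz"))
for p in [(.503,.2407,.194),(.503,.2407,.222),(.503,.2407,.202),(.503,.2407,.125),(.503,.2407,0)]: print(p,proj(sc,p),proj(tp,p))
# silhouette of housing base & knob in scene: outlines
for z in(.0,.125):
  for s,n in((sc,"s"),(tp,"t")):
    th=np.linspace(0,2*np.pi,60); P=np.array([proj(s,(.503+.062*np.cos(t),.2407+.062*np.sin(t),z)) for t in th]); print(n,z,P.min(0),P.max(0))
```

```text
(0.503, 0.2407, 0.194) (258.90615785969027, 189.7566324591339) (261.7436625613507, 222.62609080915453)
(0.503, 0.2407, 0.222) (258.5918396851786, 179.06697329110625) (260.5918420460547, 221.33634479844284)
(0.503, 0.2407, 0.202) (258.817870426552, 186.7540616706823) (261.42262939093615, 222.26661531332016)
(0.503, 0.2407, 0.125) (259.62111659218516, 214.07169213218467) (264.2740255856739, 225.45945379664616)
(0.503, 0.2407, 0) (260.7349593313904, 251.95241368888628) (267.98510340715984, 229.61491704125774)
s 0.0 [233.91152465 232.16926022] [287.41741826 273.60162082]
t 0.0 [244.68892099 206.4836718 ] [291.34541118 253.11872417]
s 0.125 [230.11679552 194.18408208] [288.95344359 236.03119741]
t 0.125 [237.72579209 199.16093204] [290.9008423  252.24239736]
```

Run:
```python
from st import *
import cv2
s=r.snapshot("scene"); c=s["color"][150:220,220:300,::-1]; o=cv2.imread("pics/scene0.png")[150:220,220:300]
g=lambda c: cv2.resize((255*(c/255.)**.45).astype(np.uint8),(400,350),interpolation=cv2.INTER_CUBIC)
cv2.imwrite("pics/c4.png",np.hstack([g(o),g(c)]))
```

```text
(no output)
```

View pics/c4.png

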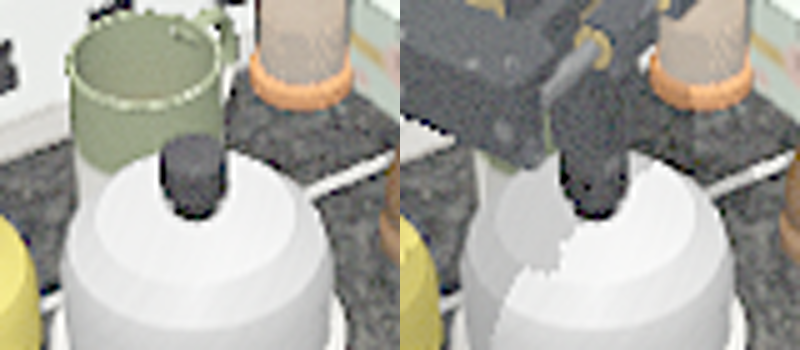

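Run:
```python
from h import *
sc=dict(np.load("scene0.npz"))
c=np.array([.503,.2407]);y=np.array([.903,.43]);n=np.array([-.43,.903])
f=lambda p:[round((a-b)*5) for a,b in zip(proj(sc,p),(190,130))]
for a in(-.094,-.06,0,.094):
  for b in(-.0375,.0375): q=c+a*y+b*n; print("body",a,b,f((*q,.257)))
for z in(.194,.212,.222):
  for a in (-.017,.017):
    for b in(-.009,.009): q=c+a*y+b*n; print("finger",z,a,b,f((*q,z)))
```

```text
body -0.094 -0.0375 [280, 356]
body -0.094 0.0375 [108, 279]
body -0.06 -0.0375 [335, 300]
body -0.06 0.0375 [165, 227]
body 0 -0.0375 [425, 209]
body 0 0.0375 [260, 142]
body 0.094 -0.0375 [550, 81]
body 0.094 0.0375 [392, 23]
finger 0.194 -0.017 -0.009 [340, 332]
finger 0.194 -0.017 0.009 [302, 315]
finger 0.194 0.017 -0.009 [387, 283]
finger 0.194 0.017 0.009 [349, 267]
finger 0.212 -0.017 -0.009 [339, 297]
finger 0.212 -0.017 0.009 [300, 281]
finger 0.212 0.017 -0.009 [386, 249]
finger 0.212 0.017 0.009 [348, 233]
finger 0.222 -0.017 -0.009 [338, 278]
finger 0.222 -0.017 0.009 [299, 261]
finger 0.222 0.017 -0.009 [386, 230]
finger 0.222 0.017 0.009 [348, 214]
```

```bash
python3 - <<'E'
from h import *
sc=dict(np.load("scene0.npz"))
c=np.array([.5027,.2302]);y=np.array([.904,.428]);n=np.array([-.428,.904])
f=lambda p:[round((a-b)*500/170) for a,b in zip(proj(sc,p),(160,120))]
for z in(.191,.216):
  for a in (-.061,-.044,.044,.061):
    for b in(-.009,.009): q=c+a*y+b*n; print("finger",z,a,b,f((*q,z)))
E
python3 - <<'E'
import cv2
a=cv2.imread("pics/c2.png")[0:300,120:420]; cv2.imwrite("pics/c5.png",cv2.resize((255*(a/255.)**.5).astype("uint8"),(600,600)))
E
```

```text
finger 0.191 -0.061 -0.009 [258, 277]
finger 0.191 -0.061 0.009 [235, 266]
finger 0.191 -0.044 -0.009 [273, 261]
finger 0.191 -0.044 0.009 [250, 251]
finger 0.191 0.044 -0.009 [344, 186]
finger 0.191 0.044 0.009 [323, 177]
finger 0.191 0.061 -0.009 [357, 172]
finger 0.191 0.061 0.009 [336, 164]
finger 0.216 -0.061 -0.009 [256, 249]
finger 0.216 -0.061 0.009 [233, 238]
finger 0.216 -0.044 -0.009 [272, 233]
finger 0.216 -0.044 0.009 [248, 223]
finger 0.216 0.044 -0.009 [345, 158]
finger 0.216 0.044 0.009 [322, 149]
finger 0.216 0.061 -0.009 [358, 145]
finger 0.216 0.061 0.009 [336, 136]
```

View pics/c5.png

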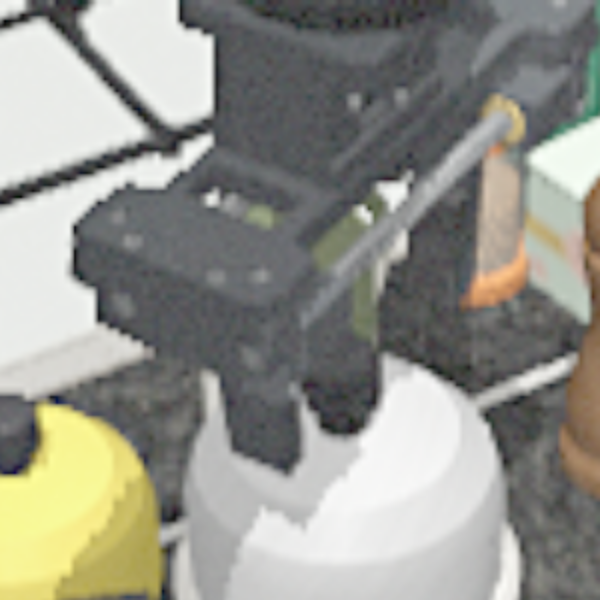

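Run:
```python
from st import *
import cv2
s=r.snapshot("scene"); c=s["color"][168:200,240:280,::-1]; o=cv2.imread("pics/scene0.png")[168:200,240:280]
g=lambda c: cv2.resize(np.clip(c.astype(float)*2.8,0,255).astype(np.uint8),(400,320),interpolation=cv2.INTER_NEAREST)
cv2.imwrite("pics/c6.png",np.hstack([g(o),g(c)]))
```

```text
(no output)
```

View pics/c6.png

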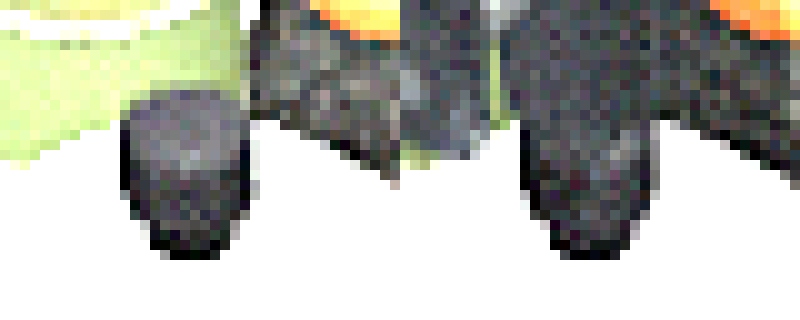

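The image shows the closed fingertips resting on top of the knob, which itself has not moved. Seen by the camera, the tips stand about 25 mm higher than TCP − 25 mm would give. So I raise a little, open, go lower while watching the force, and look again.

>>> play_rows(
  targets=[
    [[0,0,0],[0,0,0.3],255],
    [[0,0,0],[0,0,0],0],
    [[0,0,0],[0,0,0],0],
    [[0,0,0],[0,0,0],0],
    [[0,0,0],[0,0,0],0],
  ],
)

```text
clock: 4.9
tool_pos: [0.5028, 0.2399, 0.2286]
eef_rot: [0.377, 0.598, -0.378, 0.598]
contact_force: [-0.1, 0.6, -0.6]
opening: 0.345
```

>>> play_rows(
  targets=[
    [[0,0,0],[0,0,0],0],
    [[0,0,0],[0,0,0],0],
    [[0,0,0],[0,0,-0.3],0],
    [[0,0,0],[0,0,-0.2],0],
    [[0,0,0],[0,0,0],0],
  ],
)

```text
clock: 5.4
tool_pos: [0.5021, 0.2393, 0.2073]
eef_rot: [0.376, 0.598, -0.379, 0.597]
contact_force: [-0.1, -0.4, -0.2]
opening: 0.795
```

Run:
```python
from st import *
import cv2
show()
s=r.snapshot("scene"); cv2.imwrite("pics/c7.png",cv2.resize(s["color"][130:250,190:310,::-1],(600,600),interpolation=cv2.INTER_CUBIC))
```

```text
t 5.4 tcp [0.5021 0.2393 0.2073] x [-0.003 -0.002 -1.   ] y [ 0.903  0.43  -0.003] yaw 25.5 q [-0.18  0.69 -0.6   1.79  0.51  0.82 -0.58] F [-0.1 -0.4 -0.2] open 0.795
```

View pics/c7.png

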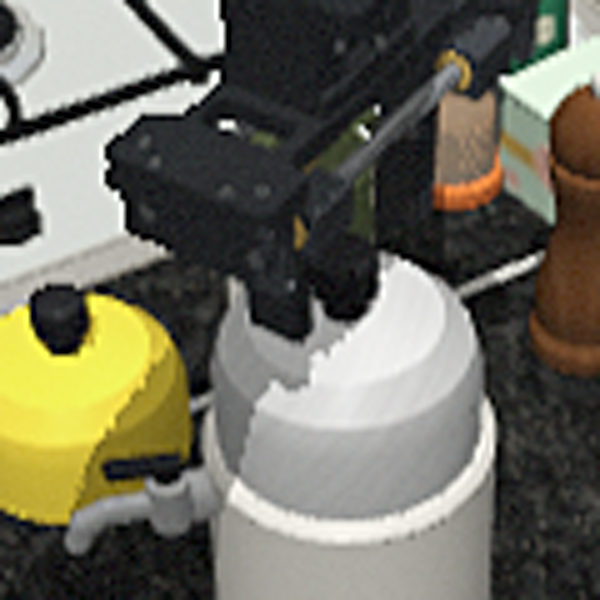

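>>> play_rows(
  targets=[
    [[0,0,0],[0,0,-0.15],60],
    [[0,0,0],[0,0,-0.1],100],
    [[0,0,0],[0,0,0],140],
    [[0,0,0],[0,0,0],140],
  ],
)

```text
clock: 5.85
tool_pos: [0.503, 0.2401, 0.199]
eef_rot: [0.378, 0.598, -0.378, 0.598]
contact_force: [-0.3, -0.2, -0.2]
opening: 0.527
```

Run:
```python
from st import *
import cv2
show()
s=r.snapshot("scene"); cv2.imwrite("pics/c8.png",cv2.resize(s["color"][150:220,220:300,::-1],(640,560),interpolation=cv2.INTER_CUBIC))
```

```text
t 5.85 tcp [0.503  0.2401 0.199 ] x [-0. -0. -1.] y [ 0.903  0.43  -0.   ] yaw 25.4 q [-0.18  0.7  -0.59  1.8   0.52  0.8  -0.59] F [-0.3 -0.2 -0.2] open 0.527
```

View pics/c8.png

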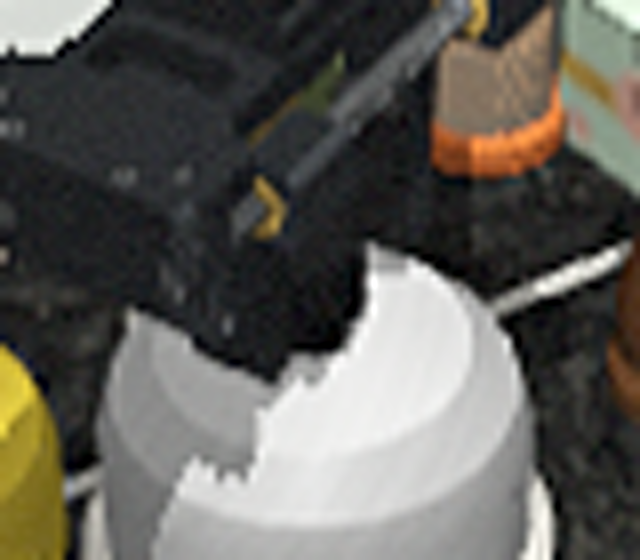

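>>> play_rows(
  targets=[
    [[0,0,0],[0,0,0],255],
    [[0,0,0],[0,0,0],255],
    [[0,0,0],[0,0,0],255],
  ],
)

```text
clock: 6.2
tool_pos: [0.503, 0.2401, 0.1992]
eef_rot: [0.378, 0.598, -0.378, 0.598]
contact_force: [-0.3, -0.3, 0.6]
opening: 0.302
```

>>> play_rows(
  targets=[
    [[0,0,0],[0,0,0],255],
    [[0,0,0],[0,0,0],255],
    [[0,0,0],[0,0,0],255],
  ],
)

```text
clock: 6.5
tool_pos: [0.5029, 0.2401, 0.1992]
eef_rot: [0.378, 0.598, -0.378, 0.598]
contact_force: [-1.2, -2.4, 2.8]
opening: 0.306
```

>>> play_rows(
  targets=[
    [[0,0,0],[0,0,0.1],255],
    [[0,0,0],[0,0,0.3],255],
    [[0,0,0],[0,0,0.5],255],
    [[0,0,0],[0,0,0.6],255],
    [[0,0,0],[0,0,0.4],255],
  ],
  newtons=35,
)

```text
clock: 7.0
tool_pos: [0.5034, 0.2407, 0.2773]
eef_rot: [0.378, 0.598, -0.377, 0.598]
contact_force: [0.3, 0.3, -1.8]
opening: 0.303
```

Run:
```python
from st import *
import cv2
show()
s=r.snapshot("scene"); cv2.imwrite("pics/c9.png",cv2.resize(s["color"][90:290,160:360,::-1],(600,600),interpolation=cv2.INTER_CUBIC))
```

```text
t 7.0 tcp [0.5034 0.2407 0.2773] x [ 0.002  0.002 -1.   ] y [0.903 0.43  0.002] yaw 25.4 q [-0.14  0.61 -0.65  1.71  0.43  0.97 -0.51] F [ 0.3  0.3 -1.8] open 0.303
```

View pics/c9.png

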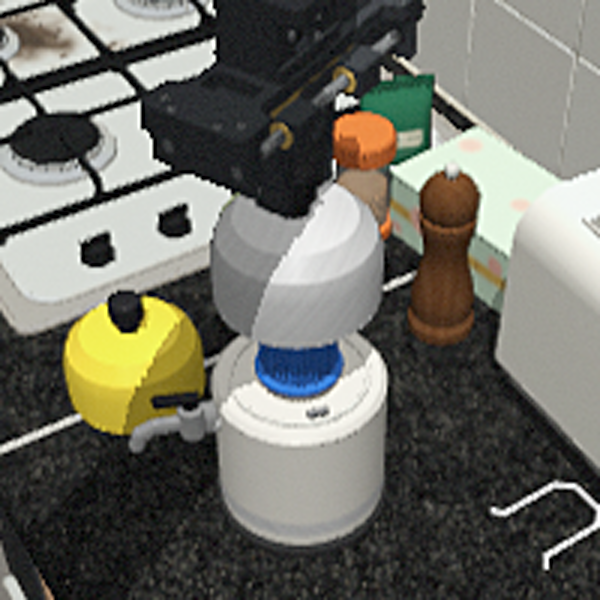

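>>> play_rows(
  targets=[
    [[0,0,0],[0,-0.2,0.25],255],
    [[0,0,0],[-0.08,-0.6,0],255],
    [[0,0,0],[-0.08,-0.9,0],255],
    [[0,0,0],[-0.08,-0.9,0],255],
    [[0,0,0],[-0.08,-0.9,0],255],
  ],
)

```text
clock: 7.55
tool_pos: [0.4894, 0.0978, 0.2847]
eef_rot: [0.377, 0.598, -0.378, 0.598]
contact_force: [0.7, 0.6, -1.9]
opening: 0.301
```

>>> play_rows(
  targets=[
    [[0,0,0],[-0.08,-0.9,0],255],
    [[0,0,0],[-0.08,-0.9,0],255],
    [[0,0,0],[-0.08,-0.9,0],255],
    [[0,0,0],[-0.08,-0.8,0],255],
    [[0,0,0],[-0.07,-0.44,0],255],
  ],
)

```text
clock: 8.05
tool_pos: [0.4732, -0.0617, 0.2844]
eef_rot: [0.378, 0.597, -0.38, 0.597]
contact_force: [0.3, -1.2, -2.5]
opening: 0.302
```

>>> play_rows(
  targets=[
    [[0,0,0],[0,0,-0.6],255],
    [[0,0,0],[0,0,-0.9],255],
    [[0,0,0],[0,0,-0.9],255],
    [[0,0,0],[0,0,-0.9],255],
    [[0,0,0],[0,0,-0.7],255],
  ],
)

```text
clock: 8.55
tool_pos: [0.4733, -0.0584, 0.1231]
eef_rot: [0.377, 0.598, -0.378, 0.597]
contact_force: [0.5, -0.7, -1.7]
opening: 0.301
```

Run:
```python
from st import *
import cv2
show()
s=r.snapshot("scene"); cv2.imwrite("pics/c10.png",cv2.resize(s["color"][200:420,220:440,::-1],(600,600),interpolation=cv2.INTER_CUBIC))
```

```text
t 8.55 tcp [ 0.4733 -0.0584  0.1231] x [-0.003 -0.    -1.   ] y [ 0.903  0.429 -0.002] yaw 25.4 q [ 0.31  0.73 -0.46  2.09  0.7   0.48 -0.25] F [ 0.5 -0.7 -1.7] open 0.301
```

View pics/c10.png

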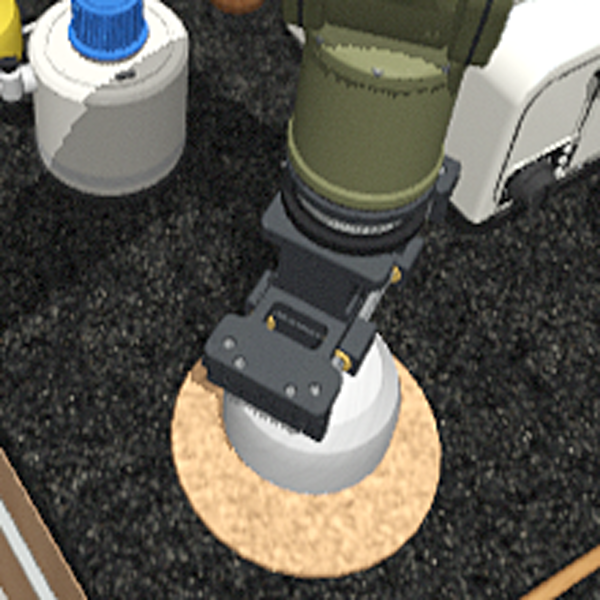

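>>> play_rows(
  targets=[
    [[0,0,0],[0.1,0.0,-0.4],255],
    [[0,0,0],[0,0,-0.35],255],
    [[0,0,0],[0,0,-0.15],255],
    [[0,0,0],[0,0,-0.06],255],
  ],
)

```text
clock: 9.0
tool_pos: [0.4784, -0.0578, 0.0867]
eef_rot: [0.377, 0.598, -0.378, 0.598]
contact_force: [0.7, 0.3, -2.0]
opening: 0.301
```

>>> play_rows(
  targets=[
    [[0,0,0],[0,0,-0.06],255],
    [[0,0,0],[0,0,0],255],
  ],
)

```text
clock: 9.2
tool_pos: [0.4788, -0.0576, 0.0846]
eef_rot: [0.378, 0.598, -0.378, 0.598]
contact_force: [-1.0, -1.3, -1.4]
opening: 0.299
```

>>> play_rows(
  targets=[
    [[0,0,0],[0,0,-0.06],255],
    [[0,0,0],[0,0,0],255],
  ],
)

```text
clock: 9.4
tool_pos: [0.4791, -0.0575, 0.0822]
eef_rot: [0.378, 0.597, -0.377, 0.598]
contact_force: [1.3, 0.3, -0.4]
opening: 0.299
```

>>> play_rows(
  targets=[
    [[0,0,0],[0,0,-0.03],255],
    [[0,0,0],[0,0,0],100],
    [[0,0,0],[0,0,0],0],
    [[0,0,0],[0,0,0],0],
    [[0,0,0],[0,0,0],0],
  ],
)

```text
clock: 9.9
tool_pos: [0.4785, -0.0575, 0.0805]
eef_rot: [0.378, 0.598, -0.378, 0.598]
contact_force: [0.1, 0.4, 0.1]
opening: 0.638
```

>>> play_rows(
  targets=[
    [[0,0,0],[0,0,0],0],
    [[0,0,0],[0,0,0],0],
    [[0,0,0],[0,0,0.3],0],
    [[0,0,0],[0,0,0.6],0],
    [[0,0,0],[0,0,0.9],0],
  ],
)

```text
clock: 10.4
tool_pos: [0.4773, -0.0575, 0.1523]
eef_rot: [0.377, 0.599, -0.378, 0.597]
contact_force: [0.3, 0.0, 0.4]
opening: 0.999
```

>>> play_rows(
  targets=[
    [[0,0,0],[0,0,0.9],0],
    [[0,0,0],[0,0,0.9],0],
    [[0,0,0],[0,0.3,0.9],0],
    [[0,0,0],[0,0.8,0.5],0],
    [[0,0,0],[0.1,0.9,0],0],
  ],
)

```text
clock: 10.9
tool_pos: [0.4839, 0.0226, 0.2833]
eef_rot: [0.38, 0.595, -0.378, 0.599]
contact_force: [1.5, -0.1, -0.1]
opening: 1.005
```

Run:
```python
from st import *
import cv2
show()
s=r.snapshot("scene"); np.savez("scene2.npz",**s); cv2.imwrite("pics/s2.png",s["color"][:,:,::-1])
s=r.snapshot("top"); np.savez("top2.npz",**s);cv2.imwrite("pics/t2.png",s["color"][:,:,::-1])
```

```text
t 10.9 tcp [0.4839 0.0226 0.2833] x [ 0.005 -0.    -1.   ] y [0.905 0.426 0.005] yaw 25.2 q [ 0.31  0.5  -0.7   1.9   0.42  0.88 -0.16] F [ 1.5 -0.1 -0.1] open 1.005
```

View pics/s2.png

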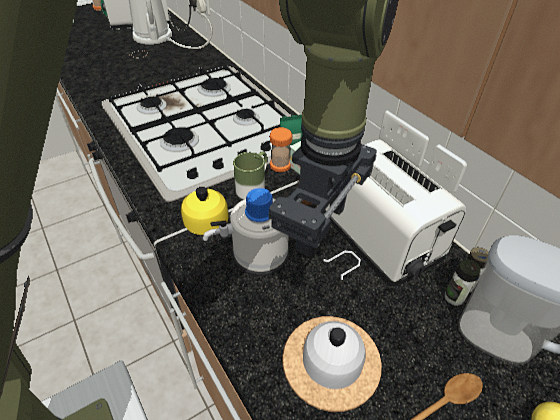

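View pics/t2.png

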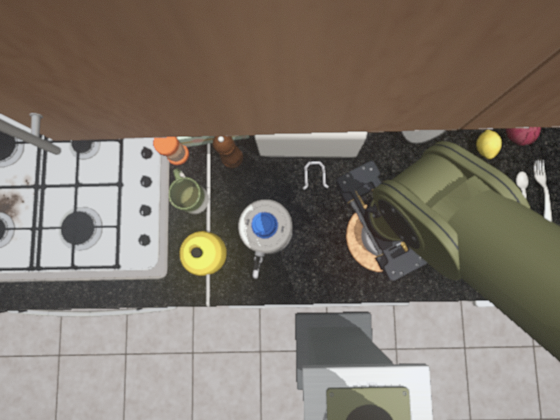

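The lid stands upright on the mat: its knob is at scene (337,336), and the dome lies inside the mat's outline. The blue collar is bare at scene (259,205) and top (264,224). I measure both.

Run:
```python
from h import *
sc=dict(np.load("scene2.npz"));tp=dict(np.load("top2.npz"))
res=[]
for s,bx in((sc,(240,180,285,235)),(tp,(245,205,285,245))):
    h=cv2.cvtColor(s["color"],cv2.COLOR_RGB2HSV); m=((h[...,0]>95)&(h[...,0]<130)&(h[...,1]>100)); c,st=blob(m,*bx); res.append(c); print(c,st)
print(tri(ray(sc,*res[0]),ray(tp,*res[1])),onplane(tp,*res[1],.170),onplane(sc,*res[0],.160))
# lid on mat: knob
k,st=blob(sc["color"].max(2)<60,322,322,352,352); print(k,st,onplane(sc,*k,.094))
# lid rim outline in scene
h=cv2.cvtColor(sc["color"],cv2.COLOR_RGB2HSV); m=(h[...,1]<60)&(h[...,2]>110); c,st=blob(m,295,310,375,395);print(c,st)
```

```text
[258.20289855 204.3030303 ] [245 188  28  34 759]
[264.08932039 224.8038835 ] [252 213  25  25 515]
(array([0.50069231, 0.23915818, 0.15625098]), np.float64(0.002175715362339517)) [0.50039894 0.23759275 0.17      ] [0.49777697 0.23623008 0.16      ]
[336.64327485 337.1871345 ] [330 328  15  18 171] [ 0.47652885 -0.05913768  0.094     ]
[333.55008 355.92864] [ 303  321   63   68 3125]
```

>>> play_rows(
  targets=[
    [[0,0,0],[0.1,0.9,0],0],
    [[0,0,0],[0.1,0.9,0],0],
    [[0,0,0],[0.1,0.9,0],0],
    [[0,0,0],[0.05,0.9,0],0],
    [[0,0,0],[0,0.9,0],0],
  ],
)

```text
clock: 11.5
tool_pos: [0.4967, 0.2028, 0.28]
eef_rot: [0.377, 0.598, -0.378, 0.598]
contact_force: [-0.2, 0.2, 0.4]
opening: 1.003
```

>>> play_rows(
  targets=[
    [[0,0,0],[0,0.4,0],0],
    [[0,0,0],[0,0,-0.5],0],
    [[0,0,0],[0,0,-0.7],0],
    [[0,0,0],[0,0,-0.5],0],
    [[0,0,0],[0,0,0],0],
  ],
)

```text
clock: 12.0
tool_pos: [0.495, 0.2164, 0.2098]
eef_rot: [0.375, 0.599, -0.38, 0.597]
contact_force: [-0.8, 0.3, 0.6]
opening: 1.001
```

Run:
```python
from st import *
import cv2
show()
s=r.snapshot("scene"); cv2.imwrite("pics/c11.png",cv2.resize(s["color"][130:290,180:340,::-1],(600,600),interpolation=cv2.INTER_CUBIC))
```

```text
t 12.0 tcp [0.495  0.2164 0.2098] x [-0.006 -0.004 -1.   ] y [ 0.903  0.43  -0.007] yaw 25.4 q [-0.13  0.67 -0.61  1.83  0.51  0.81 -0.56] F [-0.8  0.3  0.6] open 1.001
```

View pics/c11.png

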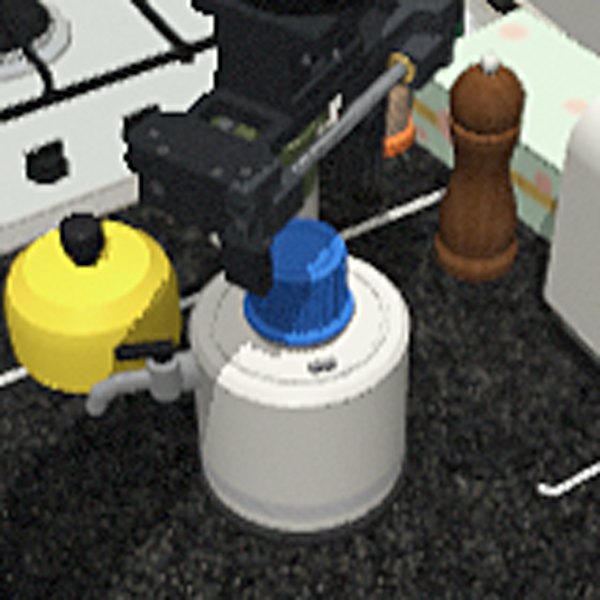

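>>> play_rows(
  targets=[
    [[0,0,0],[0.15,0.56,0],0],
    [[0,0,0],[0,0,0],0],
    [[0,0,0],[0,0,-0.5],0],
    [[0,0,0],[0,0,-0.4],0],
    [[0,0,0],[0,0,0],0],
  ],
)

```text
clock: 12.55
tool_pos: [0.5019, 0.2393, 0.1758]
eef_rot: [0.377, 0.598, -0.379, 0.598]
contact_force: [0.8, -0.4, 0.6]
opening: 1.002
```

Run:
```python
from st import *
import cv2
show()
s=r.snapshot("scene"); cv2.imwrite("pics/c12.png",cv2.resize(s["color"][130:290,180:340,::-1],(600,600),interpolation=cv2.INTER_CUBIC))
```

```text
t 12.55 tcp [0.5019 0.2393 0.1758] x [-0.002 -0.002 -1.   ] y [ 0.903  0.429 -0.003] yaw 25.4 q [-0.19  0.73 -0.57  1.82  0.56  0.76 -0.62] F [ 0.8 -0.4  0.6] open 1.002
```

View pics/c12.png

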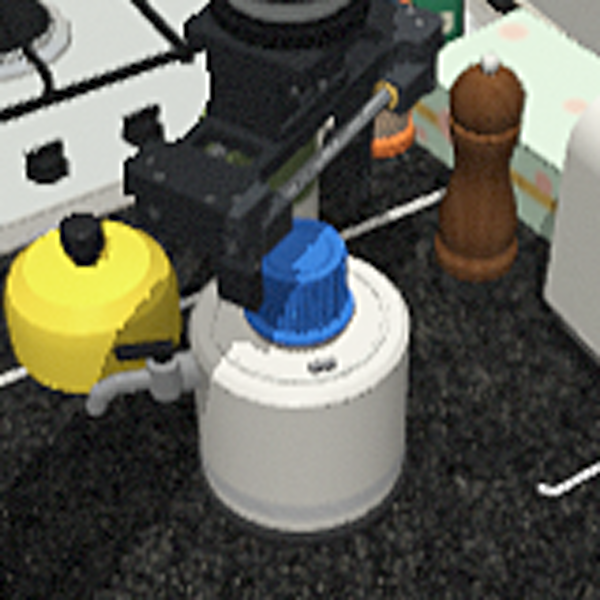

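```bash
python3 - <<'E'
from h import *
sc=dict(np.load("scene0.npz"))
c=np.array([.5019,.2393]);y=np.array([.903,.429]);n=np.array([-.429,.903])
f=lambda p:[round((a-b)*600/160) for a,b in zip(proj(sc,p),(180,130))]
for z in(.151,.176):
  for a in (-.061,-.044,.044,.061):
    print("finger",z,a,[f((*(c+a*y+b*n),z)) for b in(-.009,.009)])
E
python3 - <<'E'
import cv2
a=cv2.imread("pics/c12.png")[60:360,120:420]; cv2.imwrite("pics/c13.png",cv2.resize((255*(a/255.)**.45).astype("uint8"),(600,600)))
E
```

```text
finger 0.151 -0.061 [[247, 359], [219, 346]]
finger 0.151 -0.044 [[266, 339], [238, 326]]
finger 0.151 0.044 [[354, 244], [327, 233]]
finger 0.151 0.061 [[369, 227], [343, 216]]
finger 0.176 -0.061 [[245, 326], [217, 313]]
finger 0.176 -0.044 [[264, 306], [235, 293]]
finger 0.176 0.044 [[354, 211], [326, 200]]
finger 0.176 0.061 [[370, 194], [343, 183]]
```

View pics/c13.png

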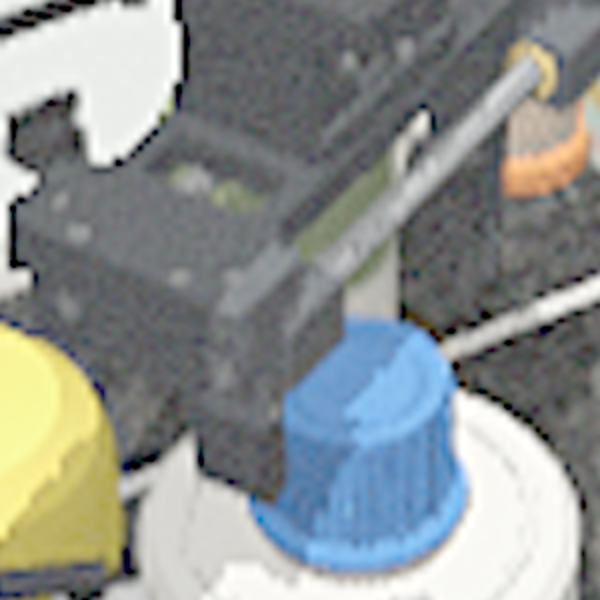

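>>> play_rows(
  targets=[
    [[0,0,0],[0,0,-0.3],0],
    [[0,0,0],[0,0,-0.2],0],
    [[0,0,0],[0,0,-0.1],0],
    [[0,0,0],[0,0,0],0],
  ],
)

```text
clock: 13.0
tool_pos: [0.5023, 0.2407, 0.1521]
eef_rot: [0.377, 0.598, -0.378, 0.598]
contact_force: [-0.5, -0.0, -0.9]
opening: 1.001
```

Run:
```python
from st import *
import cv2
show()
s=r.snapshot("scene"); a=s["color"][150:250,210:310,::-1]; cv2.imwrite("pics/c14.png",cv2.resize((255*(a/255.)**.5).astype(np.uint8),(600,600),interpolation=cv2.INTER_CUBIC))
```

```text
t 13.0 tcp [0.5023 0.2407 0.1521] x [-0.001 -0.001 -1.   ] y [ 0.903  0.43  -0.001] yaw 25.4 q [-0.21  0.76 -0.55  1.84  0.59  0.71 -0.65] F [-0.5 -0.  -0.9] open 1.001
```

View pics/c14.png

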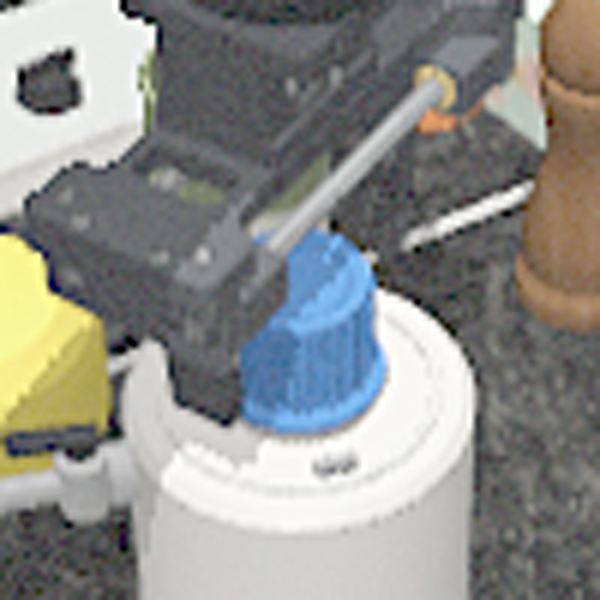

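>>> play_rows(
  targets=[
    [[0,0,0],[0,-0.02,-0.1],60],
    [[0,0,0],[0,0,0],120],
    [[0,0,0],[0,0,0],200],
    [[0,0,0],[0,0,0],255],
    [[0,0,0],[0,0,0],255],
  ],
  newtons=20,
)

```text
clock: 13.55
tool_pos: [0.5027, 0.2402, 0.1488]
eef_rot: [0.378, 0.598, -0.377, 0.598]
contact_force: [-0.0, -0.4, -0.3]
opening: 0.585
```

>>> play_rows(
  targets=[
    [[0,0,0],[0,0,0],255],
    [[0,0,0],[0,0,0],255],
    [[0,0,0],[0,0,0],255],
  ],
)

```text
clock: 13.85
tool_pos: [0.5027, 0.2402, 0.1487]
eef_rot: [0.378, 0.598, -0.377, 0.598]
contact_force: [1.3, 0.3, 0.4]
opening: 0.586
```

Run:
```python
from st import *
import cv2
show()
s=r.snapshot("scene"); a=s["color"][150:250,210:310,::-1]; cv2.imwrite("pics/c15.png",cv2.resize((255*(a/255.)**.5).astype(np.uint8),(600,600),interpolation=cv2.INTER_CUBIC))
```

```text
t 13.85 tcp [0.5027 0.2402 0.1487] x [ 0.  0. -1.] y [0.903 0.43  0.   ] yaw 25.4 q [-0.21  0.77 -0.55  1.84  0.59  0.7  -0.65] F [1.3 0.3 0.4] open 0.586
```

View pics/c15.png

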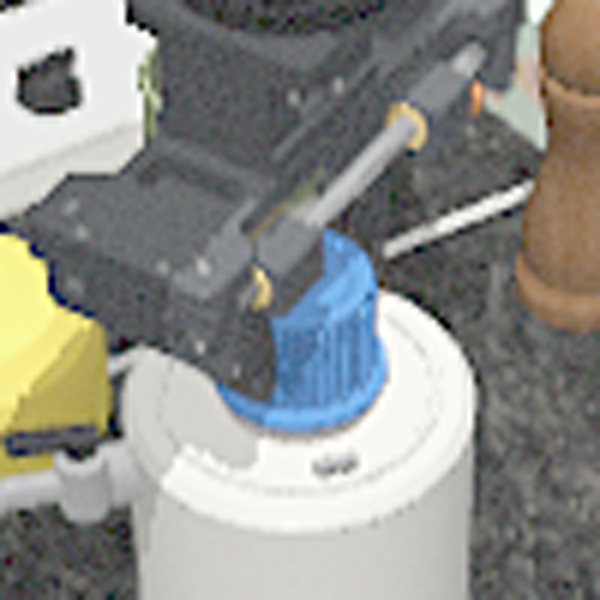

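The collar is gripped: the opening of 0.586 corresponds to about 52–54 mm. Now I push lightly.

>>> play_rows(
  targets=[
    [[0,0,0],[0,0,-0.03],255],
    [[0,0,0],[0,0,-0.03],255],
    [[0,0,0],[0,0,0],255],
  ],
)

```text
clock: 14.2
tool_pos: [0.5028, 0.2405, 0.1478]
eef_rot: [0.378, 0.597, -0.377, 0.598]
contact_force: [-1.9, -1.5, 13.6]
opening: 0.583
```

>>> play_rows(
  targets=[
    [[0,0,-0.08],[0,0,0.03],255],
    [[0,0,-0.08],[0,0,0],255],
    [[0,0,-0.08],[0,0,0],255],
  ],
)

```text
clock: 14.5
tool_pos: [0.5026, 0.2409, 0.1482]
eef_rot: [0.448, 0.548, -0.447, 0.548]
contact_force: [-1.1, -0.1, 7.3]
opening: 0.581
```

```bash
python3 st.py
```

```text
t 14.5 tcp [0.5026 0.2409 0.1482] x [ 0.001  0.001 -1.   ] y [0.98  0.2   0.001] yaw 11.5 q [-0.25  0.76 -0.48  1.85  0.53  0.67 -0.84] F [-1.1 -0.1  7.3] open 0.581
```

>>> play_rows(
  targets=[
    [[0,0,-0.08],[0,0,0],255],
    [[0,0,-0.02],[0,0,0],255],
  ],
)

```text
clock: 14.7
tool_pos: [0.5025, 0.241, 0.1483]
eef_rot: [0.474, 0.525, -0.473, 0.525]
contact_force: [-1.7, 0.4, 6.8]
opening: 0.582
```

>>> play_rows(
  targets=[
    [[0,0,-0.08],[0,0,0],255],
    [[0,0,-0.02],[0,0,0],255],
  ],
)

```text
clock: 14.9
tool_pos: [0.5024, 0.241, 0.1483]
eef_rot: [0.5, 0.501, -0.499, 0.501]
contact_force: [-2.6, 0.0, 6.4]
opening: 0.585
```

>>> play_rows(
  targets=[
    [[0,0,-0.08],[0,0,0],255],
    [[0,0,-0.02],[0,0,0],255],
  ],
)

```text
clock: 15.1
tool_pos: [0.5024, 0.2409, 0.1482]
eef_rot: [0.524, 0.475, -0.523, 0.475]
contact_force: [-1.9, 1.1, 5.7]
opening: 0.585
```

>>> play_rows(
  targets=[
    [[0,0,0],[0,0,-0.03],255],
    [[0,0,0],[0,0,0],255],
  ],
)

```text
clock: 15.3
tool_pos: [0.5024, 0.241, 0.1478]
eef_rot: [0.524, 0.476, -0.523, 0.476]
contact_force: [-3.4, -0.7, 13.7]
opening: 0.586
```

Run:
```python
from st import *
import cv2
show()
s=r.snapshot("scene"); a=s["color"][150:250,210:310,::-1]; cv2.imwrite("pics/c16.png",cv2.resize((255*(a/255.)**.5).astype(np.uint8),(600,600),interpolation=cv2.INTER_CUBIC))
```

```text
t 15.3 tcp [0.5024 0.241  0.1478] x [ 0.001  0.001 -1.   ] y [ 0.995 -0.095  0.001] yaw -5.5 q [-0.3   0.74 -0.39  1.85  0.45  0.64 -1.06] F [-3.4 -0.7 13.7] open 0.586
```

View pics/c16.png

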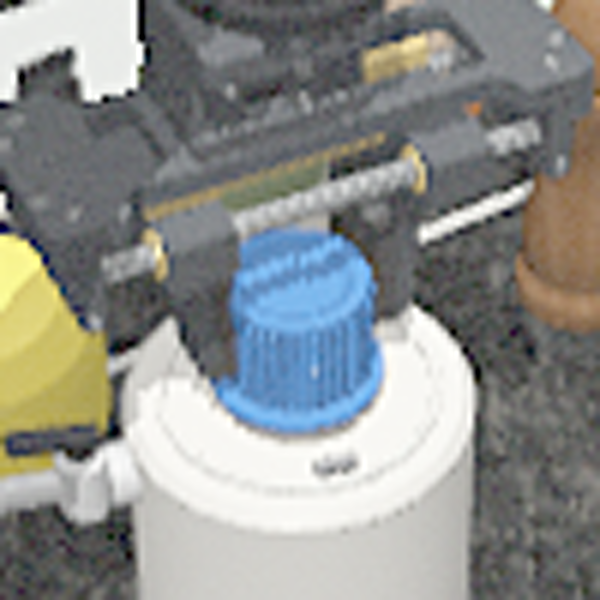

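>>> play_rows(
  targets=[
    [[0,0,-0.08],[0,0,-0.0],255],
    [[0,0,-0.01],[0,0,-0.0],255],
  ],
  newtons=30,
)

```text
clock: 15.55
tool_pos: [0.5025, 0.2406, 0.147]
eef_rot: [0.545, 0.451, -0.544, 0.451]
contact_force: [-1.1, 0.7, 4.3]
opening: 0.582
```

>>> play_rows(
  targets=[
    [[0,0,-0.08],[0,0,0.01],255],
    [[0,0,-0.01],[0,0,0],255],
  ],
)

```text
clock: 15.75
tool_pos: [0.5025, 0.2405, 0.1469]
eef_rot: [0.564, 0.426, -0.564, 0.426]
contact_force: [-0.9, 1.0, 3.6]
opening: 0.585
```

>>> play_rows(
  targets=[
    [[0,0,-0.08],[0,0,0],255],
    [[0,0,-0.01],[0,0,0],255],
  ],
)

```text
clock: 15.95
tool_pos: [0.5027, 0.2404, 0.1468]
eef_rot: [0.583, 0.401, -0.582, 0.401]
contact_force: [-0.0, -0.3, 2.2]
opening: 0.58
```

The collar gave way (z 0.1470, force down to 4 N) at about a 36° turn. I push now.

>>> play_rows(
  targets=[
    [[0,0,0],[0,0,-0.04],255],
    [[0,0,0],[0,0,-0.04],255],
  ],
)

```text
clock: 16.15
tool_pos: [0.5026, 0.2403, 0.1435]
eef_rot: [0.582, 0.401, -0.582, 0.401]
contact_force: [-0.3, 0.7, 5.1]
opening: 0.58
```

Run:
```python
from st import *
s=show();print(s["moment"])
```

```text
t 16.15 tcp [0.5026 0.2403 0.1435] x [ 0.  0. -1.] y [ 0.934 -0.356  0.   ] yaw -20.9 q [-0.34  0.74 -0.32  1.85  0.38  0.6  -1.26] F [-0.3  0.7  5.1] open 0.58
[0.09822237 0.11594594 0.0231918 ]
```

>>> play_rows(
  targets=[
    [[0,0,0],[0,0,-0.04],255],
    [[0,0,0],[0,0,-0.04],255],
    [[0,0,0],[0,0,0],255],
  ],
)

```text
clock: 16.45
tool_pos: [0.5027, 0.2404, 0.1402]
eef_rot: [0.583, 0.401, -0.582, 0.401]
contact_force: [-1.1, 0.9, 5.7]
opening: 0.582
```

>>> play_rows(
  targets=[
    [[0,0,0],[0,0,-0.04],255],
    [[0,0,0],[0,0,0],255],
  ],
)

```text
clock: 16.65
tool_pos: [0.5027, 0.2405, 0.1391]
eef_rot: [0.583, 0.401, -0.582, 0.401]
contact_force: [-1.1, 0.3, 8.3]
opening: 0.582
```

>>> play_rows(
  targets=[
    [[0,0,0],[0,0,-0.04],255],
    [[0,0,0],[0,0,0],255],
  ],
)

```text
clock: 16.85
tool_pos: [0.5027, 0.2406, 0.1388]
eef_rot: [0.583, 0.401, -0.582, 0.401]
contact_force: [-4.8, -0.7, 19.9]
opening: 0.581
```

>>> play_rows(
  targets=[
    [[0,0,0],[0,0,-0.015],255],
    [[0,0,0],[0,0,0],255],
  ],
)

```text
clock: 17.05
tool_pos: [0.5027, 0.2406, 0.1388]
eef_rot: [0.583, 0.401, -0.582, 0.401]
contact_force: [-5.4, -1.2, 23.4]
opening: 0.582
```

Run:
```python
from st import *
import cv2
show()
s=r.snapshot("scene"); np.savez("scene3.npz",**s); cv2.imwrite("pics/s3.png",s["color"][:,:,::-1]); a=s["color"][150:250,210:310,::-1]; cv2.imwrite("pics/c17.png",cv2.resize((255*(a/255.)**.5).astype(np.uint8),(600,600),interpolation=cv2.INTER_CUBIC))
```

```text
t 17.05 tcp [0.5027 0.2406 0.1388] x [ 0.002  0.    -1.   ] y [ 0.934 -0.357  0.002] yaw -20.9 q [-0.35  0.75 -0.31  1.86  0.38  0.59 -1.26] F [-5.4 -1.2 23.4] open 0.582
```

View pics/c17.png

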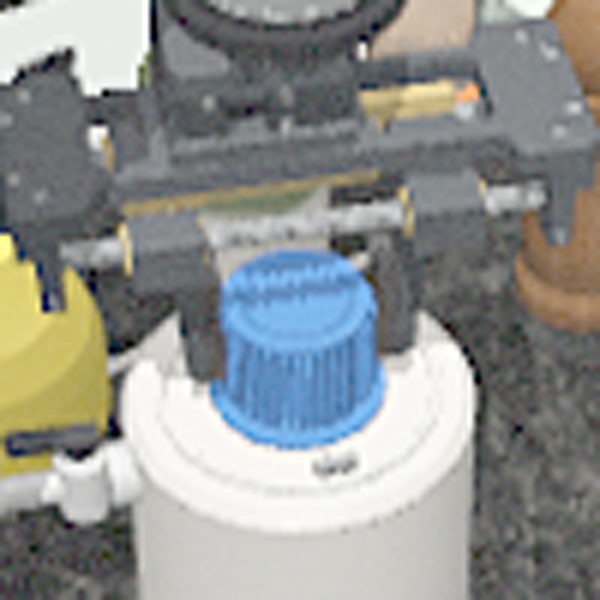

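View pics/s3.png

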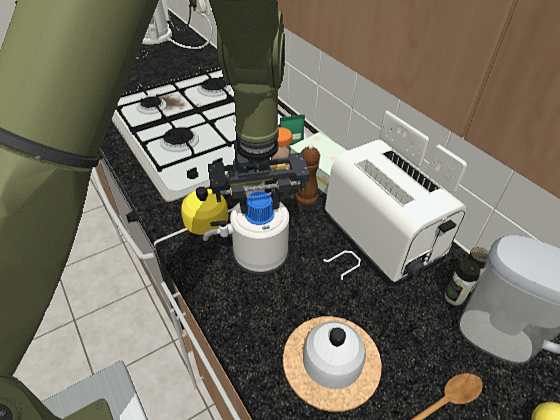

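The collar is home: it dropped 9.9 mm to a hard stop, and the flange sits on the deck. The lid stands on the mat at scene (337,336) and the clip is still at (343,263). I ease the push a little and check the mug and clip from the top.

>>> play_rows(
  targets=[
    [[0,0,0],[0,0,0.025],255],
    [[0,0,0],[0,0,0],255],
    [[0,0,0],[0,0,0],255],
  ],
)

```text
clock: 17.4
tool_pos: [0.5027, 0.2406, 0.1389]
eef_rot: [0.583, 0.401, -0.582, 0.401]
contact_force: [-3.7, 0.3, 16.2]
opening: 0.584
```

Run:
```python
from st import *
import cv2
show()
s=r.snapshot("top"); a=cv2.imread("pics/top0.png")[130:280,150:440];b=s["color"][130:280,150:440,::-1]
cv2.imwrite("pics/t3.png",np.vstack([cv2.resize(a,(580,300)),cv2.resize(b,(580,300))])); show()
```

```text
t 17.4 tcp [0.5027 0.2406 0.1389] x [ 0.001  0.001 -1.   ] y [ 0.934 -0.357  0.001] yaw -20.9 q [-0.34  0.75 -0.31  1.86  0.38  0.59 -1.26] F [-3.7  0.3 16.2] open 0.584
t 17.45 tcp [0.5027 0.2406 0.1389] x [ 0.001  0.001 -1.   ] y [ 0.934 -0.357  0.001] yaw -20.9 q [-0.34  0.75 -0.31  1.86  0.38  0.59 -1.26] F [-2.8 -0.9 16.4] open 0.585
```

View pics/t3.png

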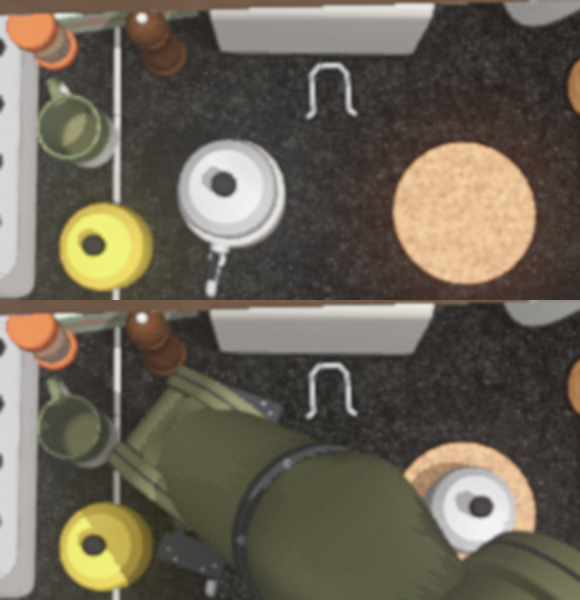

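The mug at (70,425) and the clip at (330,390) in the lower half match the start picture, and the lid is on the mat at (475,510). I hand in.

```bash
python3 -c "
from plant import r
print(r.finish_job())"
```

```text
the job is handed in; nothing more can be done
None
```

The job is handed in at about 17.5 s, with the lid on the cork mat and the collar held fully home; the hand-in itself reports no verdict.

**What I did:** I lifted the steel lid by its knob and set it upright on the mat. I then gripped the blue collar and turned it clockwise under a light push until it gave way at about 36°. The gripper had turned 46° by the time I pushed it home.

**Last checks:**
- **Lid:** its centre is about 3 mm from the mat's centre, upright and let go.
- **Collar:** it dropped 9.9 mm from its starting height to a hard stop. At hand-in the gripper was still closed on it, pushing down with about 16 N.
- **Mug and clip:** both look unmoved when the first and last top pictures are compared by eye; I did not measure their shift.

**What failed or disagreed:**
- **First grasp:** it missed. The fingers closed on top of the knob without moving the lid.
- **Fingertip height:** in the camera images the fingertips stood about 25 mm higher than the stated TCP-to-tip distance gives. I worked from the images and the contact forces instead, and did not find the cause.

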